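Find the free brake caliper with a gap gauge

TASK

Three reconditioned brake calipers are bolted side by side on the test stand; in one the moving pad still gives under the blade, in the other two it is seized, and they look alike. Lift the gap gauge out of its wooden rest and try its blade gently down into the gaps, never forcing it where it jams, until you find the gap it slides into. Leave the gauge standing in that gap, pushed fully home with its flange down on the caliper, let go of it, and leave the other things on the counter where they are.

Things in the scene. Friction and masses are not known exactly. Their poses are not given: they have to be found in the camera images.
- gauge: Upright gap gauge. Steel blade 4 (own y) x 20 (x) x 36 mm (z 0 to 36 mm); then a flange 36 (y) x 34 (x) x 5 mm; then a black handle 14 (y) x 26 mm (x), z 41 to 86 mm, to be gripped across its 14 mm. Origin: centre of the blade's lower end, z up to the handle. About 90 g. At first it hangs by its flange in the rest, origin 9 mm over the counter.
- rest: Fixed plywood rest block 49 (x) x 60 (y) x 45 mm high with a slot 25 (x) x 8 mm (y) down through its middle, in which the gauge's blade hangs loosely. Origin: centre of its underside.
- stand: Fixed stand: aluminium base plate 120 (x) x 310 (y) x 12 mm with three alike dark cast calipers in a row along its y, 92 mm apart, tops 70 mm over the counter, nothing on it above 74 mm. Each has a gap along the stand's x, open at the top: on its -y side a fixed jaw with a plain upright face, on its +y side a steel pad. Origin: underside, below the fixed jaw's face of the middle gap.
- gap_1 (a point): Mouth of the gap at the stand's -y end: level with the caliper's top, mid-length of the gap, 2 mm from the fixed jaw's face towards +y: there the blade's mid-plane lies when against that jaw; held up to 2 mm more to +y it enters too. Axes as the stand's: x along the gap, y across it (the gauge's y goes along it, either way round), z up.
- gap_2 (a point): The same for the middle gap. In every gap the pad's face at rest is 1.5 mm from the fixed jaw; above it the pad leans back at 30 degrees, from 16 mm below the top to 8.5 mm from the jaw at 4 mm below the top. The jaw's top edge has a 45 degree lead-in about 3 mm deep. In the free one the pad is sprung and slides up to 4.5 mm away to +y.
- gap_3 (a point): The same for the gap at the stand's +y end. In the free gap a push of less than 10 N takes the blade past the sloping lead-in, and it slides on against a light drag (under 5 N) until the flange meets the caliper's top, 36 mm of blade in. In the two seized ones the pad is rigid: the blade jams, its end 11 to 14.5 mm below the top, and the force climbs steeply.
- carton: Bystander: plain cardboard box 75 x 110 x 50 mm high, origin under its centre.
- bearing: Bystander: steel bearing ring lying flat, 68 mm across, 20 mm high, origin under its centre.
- mug: Bystander: white mug 80 mm across, 95 mm high, origin under its centre.
- can: Bystander: metal can 60 mm across, 110 mm high, origin under its centre.

How it is judged:
By the outcome, as a careful person would: the job done as asked, in the order asked, and still so for the second after the job is handed in, with the robot touching nothing.
It also fails if it takes over 58 s, if anything falls off the work surface, if the arm or the gripper's body presses on something with over 40 N, if the wrist force passes 120 N, or if a joint passes its speed limit or range.

ROBOT

A 7-joint arm with a two-finger parallel gripper is mounted at the origin on the work surface. World frame = base frame: x ahead of the robot, y to its left, z up, the work surface at z = 0. Lengths are in m, angles in rad, forces in N, time in s.
With the tool pointing down it reaches from about 0.4 to 0.85 m from the base axis. Payload 10.4 kg.
Tool frame: the origin (TCP) lies on the front face of the gripper's body, between the roots of the fingers; the fingertips stand 70 mm ahead of it and the grasp point (between the pads) lies 51 mm ahead of it (grasp_offset is the distance from the TCP to the grasp point, in m); z points along the fingers, y is the direction in which the jaws open and shut (so a half turn about z gives the same grasp; the last joint's range is limited). The gripper opens to 87 mm and grips with 3 to 60 N. Pads are 19 mm wide; open, the fingers measure 117 mm over their backs; the gripper's body (75 mm by 190 mm) begins 51 mm behind the grasp point.
Start: joints at [-1.292, 0.332, -0.065, 1.46, 0.022, 1.35, -0.088], TCP at [0.186, 0.597, 0.292] pointing down, gripper open.
Joint ranges: [-2.6, 2.6], [-0.5, 2.12], [-1.47, 1.34], [0.16, 2.42], [-1.27, 4.41], [0.06, 2.06], [-2.6, 2.6]. Speed limits (rad/s): [2.22, 2.22, 2.79, 2.79, 3.14, 3.14, 3.14].

INTERFACE

Orientations are given as a unit quaternion [x, y, z, w].
In Python, from bench import * gives the robot as it stands. The module is installed in compiled form; this text tells all that it offers.
- The arm moves only by the tool arm_command, never from a script. Its argument "commands" is a list of rows, each a list of 3 entries, a list of its own where there are three numbers: the opening in per cent of the stroke, from 0 (shut) to 100 (fully open), then the shift along the tool's x, y, z in m, then the turn, a rotation vector about the tool's x, y, z in rad. A call has exactly 10 rows; each row is the pose to reach, as a shift and turn from the pose commanded when the call began, along the tool's axes at that moment; what a row does not reach only later rows make up. A row lasts 1/12 s, in which the tool goes at most 41.7 mm and 7.16 degrees, less where a joint would pass 70% of its speed; a pose out of reach is approached as far as the arm can. A call with a gripper value outside its range is refused whole. The fingers move at their own pace and stop on an object; "squeeze" is the grip in N (left out, the last holds). Time passes only in rows, so rows that repeat a pose let the fingers close, or fill a call up. It gives the time, the measured TCP pose, the force and the opening at its end, in the units of the state.
- read_state(): the state, without advancing time (a new reading comes with each control period).
- camera(name): name is "scene" or "top"; returns a dict with "pixels" (480x640x3 uint8, red, green, blue), "fx", "fy", "cx", "cy" (pixels), "rvec" (rotation vector, rad) and "tvec" (3), from world to camera coordinates, as OpenCV has them. Camera axes: x right, y down, z forward; pixel columns grow to the right and rows downward; lengths in m; the calibration is good to about 2 mm. A picture is of the moment at which its call begins. There is no depth.
- close_job(): hands the job in, once; it reports no verdict.
The state is a dict: "time": time; "joint_positions": joint angles; "joint_vel": joint speeds; "joint_torque": joint torques, N m; "ee_pos": TCP position; "eef_rot": TCP orientation; "ft_force": force on the tool from outside, world axes, zero at the start; "torque": the same for the moment, N m; "width": finger opening in m.
Only numpy, scipy, OpenCV 4.12 (cv2) and the standard library are available. Lean on these libraries where they do the work, as an engineer would, in place of code of your own. Each camera call takes 0.05 s, during which the arm holds its last target.

## Working session

There is one attempt and no reset: what is moved stays moved. The work goes in short steps, Python scripts to look and compute and a tool call to move; the robot and the scene stay as the last step left them, time stands still between calls to the robot, and variables do not carry over. Pictures are saved under pics/ and viewed, and the job is handed in when it is done.

Besides the shell and the picture viewer there is one more tool, called after "Request:" as name(argument=value, ...) on one line, values as JSON. arm_command: Moves the arm, as the interface text tells. Its arguments: {"type":"object","properties":{"commands":{"type":"array","items":{"type":"array"}},"squeeze":{"type":"number"}},"required":["commands"]}

```bash
mkdir -p pics; cat > h.py <<'E'
import numpy as np, cv2
from bench import *
def ray(c,u,v):
    R=cv2.Rodrigues(np.array(c["rvec"],float))[0]; t=np.array(c["tvec"],float).reshape(3)
    d=R.T@np.array([(u-c["cx"])/c["fx"],(v-c["cy"])/c["fy"],1.]); o=-R.T@t
    return o,d
def onz(c,u,v,z):
    o,d=ray(c,u,v); return o+d*(z-o[2])/d[2]
def proj(c,P):
    K=np.array([[c["fx"],0,c["cx"]],[0,c["fy"],c["cy"]],[0,0,1.]])
    return cv2.projectPoints(np.array(P,float).reshape(-1,3),np.array(c["rvec"],float),np.array(c["tvec"],float),K,None)[0].reshape(-1,2)
def tri(c1,p1,c2,p2):
    o1,d1=ray(c1,*p1);o2,d2=ray(c2,*p2)
    A=np.stack([d1,-d2],1); s=np.linalg.lstsq(A,o2-o1,rcond=None)[0]
    a=o1+s[0]*d1;b=o2+s[1]*d2
    return (a+b)/2,np.linalg.norm(a-b)
def save(c,n): cv2.imwrite(n,c["pixels"][:,:,::-1])
E
python3 - <<'E'
from h import *
import pickle
print(read_state())
for n in("scene","top"):
    c=camera(n);save(c,f"pics/{n}0.png");pickle.dump(c,open(n+"0.pkl","wb"))
    print(n,{k:c[k] for k in c if k!="pixels"}, ray(c,320,240))
E
```

```text
{'time': 0.0, 'joint_positions': array([-1.29159566,  0.33290509, -0.06467848,  1.46094944,  0.02159256,
        1.34990796, -0.08850013]), 'joint_vel': array([-7.51136428e-04,  8.48014612e-04,  4.89472284e-04,  1.39619115e-04,
       -4.19804401e-04,  6.48025639e-06, -5.26117679e-04]), 'joint_torque': array([ 1.08379110e-03, -6.23261976e+01,  2.51627492e-02, -3.89887011e+01,
       -6.13957294e-02,  4.00997372e-02,  1.07792605e-04]), 'ee_pos': array([0.18569948, 0.5964681 , 0.2914292 ]), 'eef_rot': array([ 1.50328718e-01,  9.88635794e-01, -7.33351865e-04, -7.70132734e-05]), 'ft_force': array([ 0.3182599 ,  0.19989426, -0.77177258]), 'torque': array([0.04469086, 0.02201361, 0.00438329]), 'width': 0.08702513748513042}
scene {'fx': 458.0800691178045, 'fy': 458.0800691178045, 'cx': 318.7556559926316, 'cy': 237.31173331110446, 'rvec': array([ 2.11353661,  0.73122806, -0.37355207]), 'tvec': array([-0.41569338, -0.15152525,  1.40584486])} (array([ 1.0839757 , -0.69617144,  0.71589293]), array([-0.49516311,  0.62664284, -0.60180899]))
top {'fx': 533.759427131947, 'fy': 533.759427131947, 'cx': 325.4732547175033, 'cy': 229.2851392822786, 'rvec': array([ 2.12974454, -2.14419747,  0.17741329]), 'tvec': array([-0.01426727,  0.53332014,  1.23915762])} (array([ 0.32419602, -0.01460046,  1.30951491]), array([ 0.14318798,  0.0078339 , -0.98992119]))
```

View pics/scene0.png

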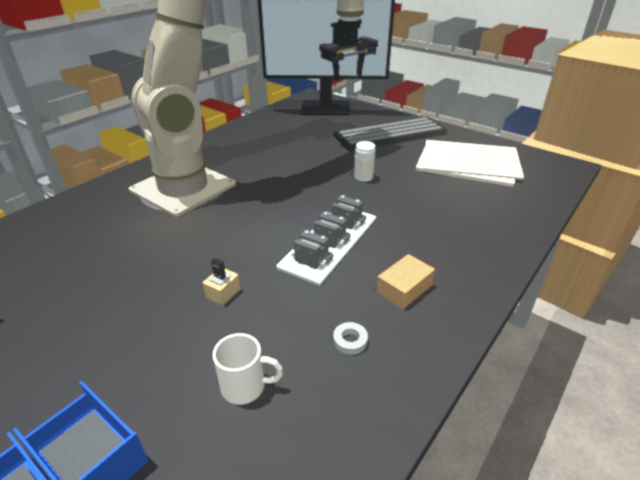

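View pics/top0.png

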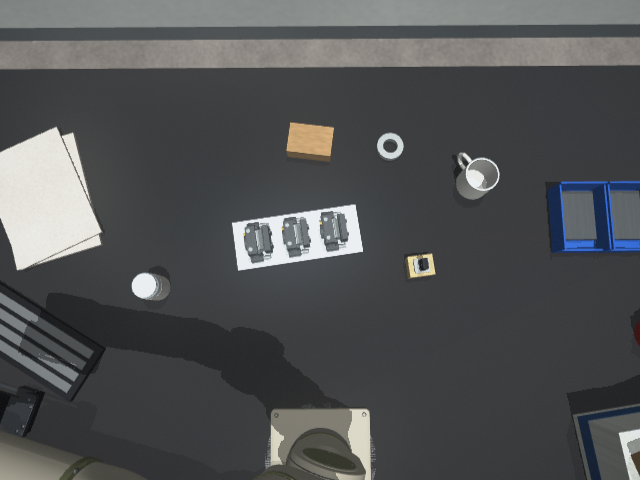

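```bash
python3 - <<'E'
import cv2
t=cv2.imread("pics/top0.png");s=cv2.imread("pics/scene0.png")
cv2.imwrite("pics/ts.png",cv2.resize(t[195:285,225:370],None,fx=5.5,fy=5.5,interpolation=cv2.INTER_CUBIC))
a=cv2.resize(t[240:290,395:445],None,fx=8,fy=8,interpolation=cv2.INTER_CUBIC)
b=cv2.resize(s[252:308,196:246],None,fx=8,fy=8,interpolation=cv2.INTER_CUBIC)[:400]
cv2.imwrite("pics/g.png",cv2.hconcat([a,b]))
cv2.imwrite("pics/ss.png",cv2.resize(s[190:290,270:385],None,fx=6,fy=6,interpolation=cv2.INTER_CUBIC))
E
```

```text
(no output)
```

View pics/ts.png

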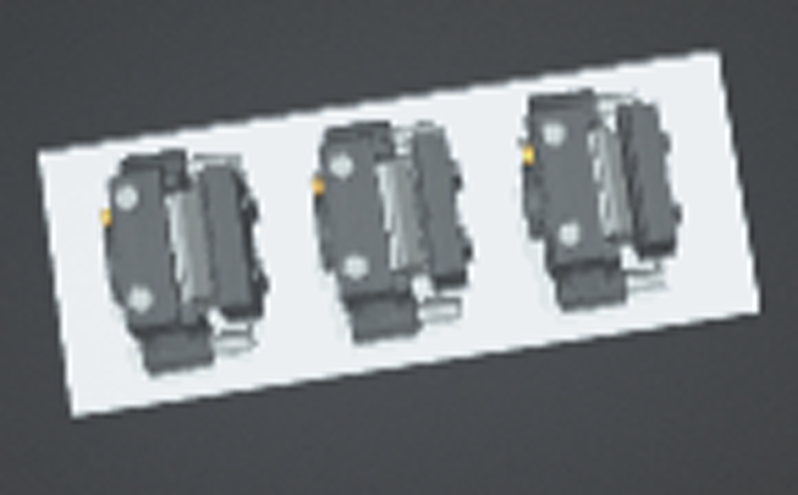

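View pics/g.png

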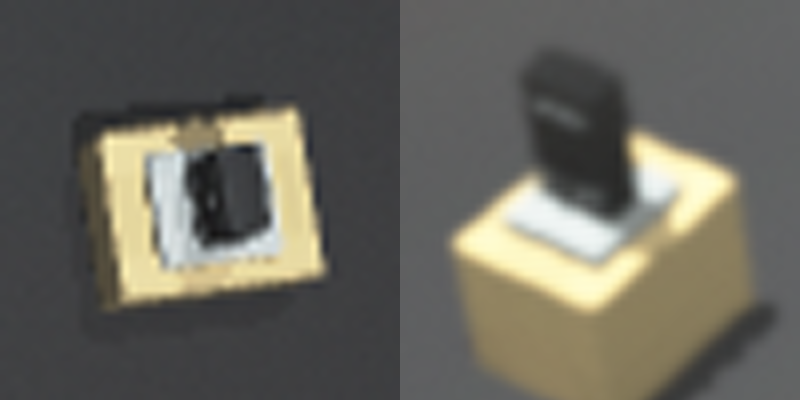

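View pics/ss.png

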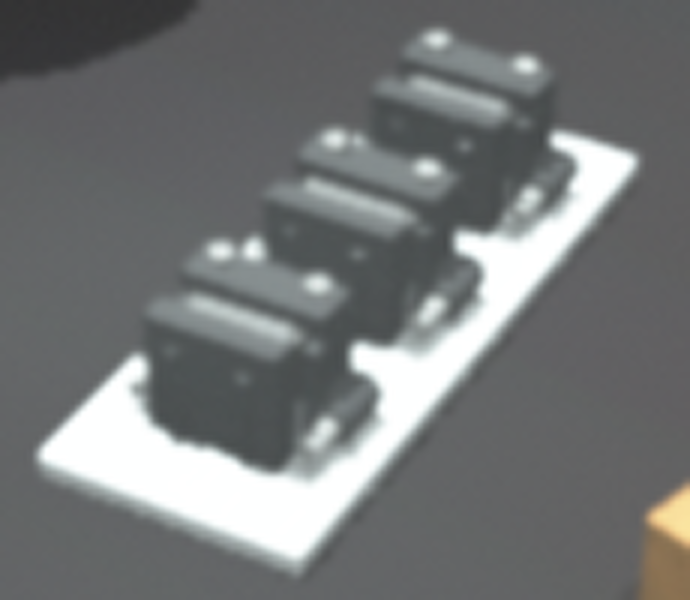

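```bash
cat > m.py <<'E'
from h import *
import pickle
T=pickle.load(open("top0.pkl","rb"));S=pickle.load(open("scene0.pkl","rb"))
def plane_rect(c,mask,z):
    n,l,st,_=cv2.connectedComponentsWithStats(mask.astype(np.uint8))
    k=1+np.argmax(st[1:,4]); m=(l==k).astype(np.uint8)
    cn=max(cv2.findContours(m,cv2.RETR_EXTERNAL,cv2.CHAIN_APPROX_NONE)[0],key=cv2.contourArea).reshape(-1,2)
    P=np.array([onz(c,u,v,z)[:2] for u,v in cn])*1000
    return cv2.minAreaRect(P.astype(np.float32)),P
for nm,c,roi in(("top",T,(195,285,225,370)),("scene",S,(190,290,270,385))):
    im=c["pixels"].astype(int); m=np.zeros(im.shape[:2],bool)
    a,b,d,e=roi; m[a:b,d:e]=im[a:b,d:e].min(2)>(150 if nm=="top" else 185)
    r,_=plane_rect(c,m,.012); print(nm,"stand",r); print(cv2.boxPoints(r).round(1).tolist())
for nm,c,roi in(("top",T,(245,285,400,442)),("scene",S,(260,308,196,246))):
    im=c["pixels"].astype(int); a,b,d,e=roi
    sub=im[a:b,d:e]; m=np.zeros(im.shape[:2],bool)
    f=(sub[:,:,0]>180) # wood top + flange
    m[a:b,d:e]=f
    r,_=plane_rect(c,m,.045); print(nm,"rest",r,cv2.boxPoints(r).round(1).tolist())
    # flange
    m[:]=False; m[a:b,d:e]=(sub.min(2)>170)&(sub[:,:,0]-sub[:,:,2]<25)
    r,_=plane_rect(c,m,.050); print(nm,"flange",r)
    m[:]=False; sub=im[a-12:b,d:e]; m[a-10:b-8,d+4:e-5]=im[a-10:b-8,d+4:e-5].max(2)<52
    if nm=="top":
        r,P=plane_rect(c,m,.095); print(nm,"handle",r,m.sum())
E
python3 m.py
```

```text
top stand ((520.30419921875, 52.55738067626953), (119.38542938232422, 308.42620849609375), 8.322348594665527)
[[438.8999938964844, 196.5], [483.6000061035156, -108.69999694824219], [601.7000122070312, -91.4000015258789], [557.0, 213.8000030517578]]
scene stand ((521.7520141601562, 54.864990234375), (122.4576416015625, 316.0732116699219), 8.180206298828125)
[[438.70001220703125, 202.60000610351562], [483.6000061035156, -110.30000305175781], [604.7999877929688, -92.9000015258789], [559.9000244140625, 220.0]]
top rest ((444.83514404296875, -243.92990112304688), (48.12135314941406, 58.81808853149414), 7.219921588897705) [[417.29998779296875, -217.8000030517578], [424.70001220703125, -276.1000061035156], [472.3999938964844, -270.1000061035156], [465.0, -211.6999969482422]]
top flange ((444.8372497558594, -244.49636840820312), (33.39691162109375, 34.37118911743164), 7.531376361846924)
top handle ((467.2495422363281, -222.57559204101562), (8.368633270263672, 54.7878303527832), 12.989771842956543) 81
scene rest ((445.1258239746094, -241.59877014160156), (52.732784271240234, 63.765079498291016), 7.4571380615234375) [[414.79998779296875, -213.39999389648438], [423.1000061035156, -276.6000061035156], [475.3999938964844, -269.79998779296875], [467.1000061035156, -206.60000610351562]]
scene flange ((446.2671203613281, -254.69369506835938), (34.04539489746094, 13.287904739379883), 7.688544273376465)
```

```bash
cat > rect.py <<'E'
from h import *
def rectify(c,z,C,yaw,hx,hy,s=4):
    # image: columns = -y_local (right = -y), rows = -x (up=+x); s px per mm
    ca,sa=np.cos(yaw),np.sin(yaw); W,H=int(2*hy*s),int(2*hx*s)
    cor=[(0,0),(W,0),(W,H),(0,H)]; src=[]
    for u,v in cor:
        y=(hy-u/s)/1e3;x=(hx-v/s)/1e3
        src.append(proj(c,[C[0]+ca*x-sa*y,C[1]+sa*x+ca*y,z])[0])
    M=cv2.getPerspectiveTransform(np.float32(src),np.float32(cor))
    im=cv2.warpPerspective(c["pixels"][:,:,::-1].copy(),M,(W,H),flags=cv2.INTER_CUBIC)
    for k in range(-int(hy)//10*10,int(hy)+1,10):
        u=int((hy-k)*s); cv2.line(im,(u,0),(u,12 if k%50 else 24),(0,0,255),1)
    return im
if __name__=="__main__":
    import pickle
    T=pickle.load(open("top0.pkl","rb"));S=pickle.load(open("scene0.pkl","rb"))
    for n,c in(("t",T),("s",S)):
        im=rectify(c,.070,(.5206,.053),np.radians(8.25),50,150,2.66)
        cv2.imwrite(f"pics/r{n}.png",im)
E
python3 rect.py; python3 -c "
import cv2;cv2.imwrite('pics/rr.png',cv2.vconcat([cv2.imread('pics/rt.png'),cv2.imread('pics/rs.png')]))"
```

```text
(no output)
```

View pics/rr.png

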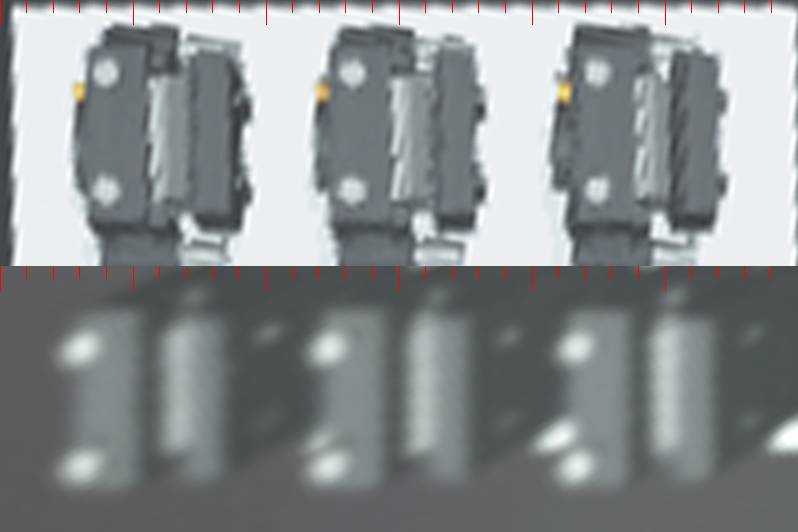

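```bash
python3 - <<'E'
from rect import *
import pickle
T=pickle.load(open("top0.pkl","rb"));S=pickle.load(open("scene0.pkl","rb"))
yaw=np.radians(8.25);C=np.array([.5206,.053]);ey=np.array([-np.sin(yaw),np.cos(yaw)])
rows=[]
for n,c in(("t",T),("s",S)):
    rows.append(cv2.hconcat([rectify(c,.070,C+ey*(k*.092-.010),yaw,36,16,8.1) for k in(1,0,-1)]))
im=cv2.vconcat(rows);im=cv2.resize(im,(777,583*2//2*1)) if im.shape[0]<=600 else im
print(im.shape)
cv2.imwrite("pics/z.png",cv2.resize(im,(780,600)))
for k in(1,0,-1):
    g=cv2.cvtColor(rectify(T,.070,C+ey*(k*.092-.010),yaw,10,25,2),cv2.COLOR_BGR2GRAY)[14:].mean(0)
    g2=cv2.cvtColor(rectify(S,.070,C+ey*(k*.092-.010),yaw,10,25,2),cv2.COLOR_BGR2GRAY)[14:].mean(0)
    print("gap",k); print([(15-i/2,int(a),int(b)) for i,(a,b) in enumerate(zip(g,g2)) if 15-i/2<8 and i/2<45])
E
```

```text
(1166, 777, 3)
gap 1
[(7.5, 115, 112), (7.0, 115, 109), (6.5, 116, 106), (6.0, 116, 103), (5.5, 116, 100), (5.0, 114, 97), (4.5, 110, 95), (4.0, 106, 93), (3.5, 104, 91), (3.0, 105, 90), (2.5, 113, 90), (2.0, 128, 90), (1.5, 148, 90), (1.0, 170, 92), (0.5, 188, 94), (0.0, 200, 97), (-0.5, 205, 100), (-1.0, 203, 104), (-1.5, 198, 108), (-2.0, 190, 113), (-2.5, 183, 118), (-3.0, 177, 124), (-3.5, 170, 130), (-4.0, 164, 136), (-4.5, 157, 142), (-5.0, 151, 148), (-5.5, 145, 153), (-6.0, 140, 158), (-6.5, 138, 163), (-7.0, 138, 167), (-7.5, 138, 171), (-8.0, 139, 173), (-8.5, 139, 176), (-9.0, 140, 177), (-9.5, 140, 178), (-10.0, 112, 136), (-10.5, 138, 177), (-11.0, 135, 175), (-11.5, 132, 173), (-12.0, 127, 171), (-12.5, 121, 168), (-13.0, 115, 165), (-13.5, 109, 162), (-14.0, 104, 159), (-14.5, 102, 156), (-15.0, 101, 153), (-15.5, 103, 151), (-16.0, 107, 148), (-16.5, 111, 146), (-17.0, 115, 144), (-17.5, 117, 142), (-18.0, 118, 140), (-18.5, 118, 138), (-19.0, 117, 136), (-19.5, 116, 135), (-20.0, 116, 133), (-20.5, 116, 131), (-21.0, 116, 129), (-21.5, 116, 127), (-22.0, 116, 125), 
[... 2296 characters left out ...]
 76, 186), (-11.5, 75, 182), (-12.0, 79, 178), (-12.5, 85, 173), (-13.0, 91, 168), (-13.5, 95, 164), (-14.0, 97, 159), (-14.5, 98, 155), (-15.0, 100, 152), (-15.5, 102, 149), (-16.0, 106, 147), (-16.5, 111, 145), (-17.0, 115, 143), (-17.5, 117, 142), (-18.0, 118, 140), (-18.5, 118, 140), (-19.0, 117, 139), (-19.5, 117, 138), (-20.0, 116, 138), (-20.5, 116, 137), (-21.0, 116, 136), (-21.5, 116, 135), (-22.0, 115, 133), (-22.5, 115, 131), (-23.0, 115, 129), (-23.5, 115, 126), (-24.0, 114, 123), (-24.5, 113, 119), (-25.0, 113, 115), (-25.5, 114, 111), (-26.0, 117, 107), (-26.5, 125, 103), (-27.0, 137, 99), (-27.5, 153, 96), (-28.0, 173, 93), (-28.5, 193, 90), (-29.0, 211, 88), (-29.5, 225, 86)]
```

View pics/z.png

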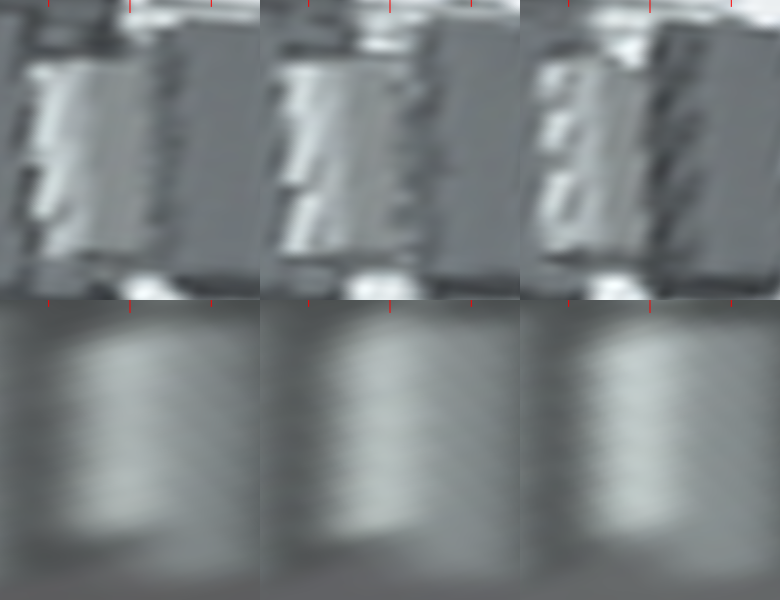

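```bash
cat > go.py <<'E'
import sys
from h import *
from scipy.spatial.transform import Rotation as R
def rel(p,yawdeg):
    s=read_state(); q=R.from_quat(s["eef_rot"])
    y=np.radians(yawdeg); Y=np.array([-np.sin(y),np.cos(y),0]);Z=np.array([0,0,-1.])
    Rt=R.from_matrix(np.stack([np.cross(Y,Z),Y,Z],1))
    print("t %.2f"%s["time"],"pos",s["ee_pos"].round(4),"F",s["ft_force"].round(1),"w %.4f"%s["width"],"j",s["joint_positions"].round(2))
    yy=q.as_matrix()[:,1]; print("yaw %.2f"%np.degrees(np.arctan2(-yy[0],yy[1])))
    print("shift",q.inv().apply(np.array(p)-s["ee_pos"]).round(4),"rot",(q.inv()*Rt).as_rotvec().round(4))
if __name__=="__main__":
    a=list(map(float,sys.argv[1:])); rel(a[:3],a[3])
E
python3 go.py .5 .15 .28 7.5
```

```text
t 0.10 pos [0.1857 0.5965 0.2915] F [-0.5  0.6 -1.3] w 0.0868 j [-1.29  0.33 -0.06  1.46  0.02  1.35 -0.09]
yaw -17.29
shift [-0.4328 -0.3329  0.012 ] rot [-1.300e-03 -2.000e-04 -4.327e-01]
```

Request:
arm_command(commands=[[100, [-0.043, -0.033, 0.001], [0, 0, -0.04]], [100, [-0.083, -0.064, 0.002], [0, 0, -0.08]], [100, [-0.123, -0.094, 0.003], [0, 0, -0.12]], [100, [-0.163, -0.125, 0.004], [0, 0, -0.16]], [100, [-0.203, -0.155, 0.005], [0, 0, -0.2]], [100, [-0.243, -0.186, 0.006], [0, 0, -0.24]], [100, [-0.283, -0.217, 0.007], [0, 0, -0.28]], [100, [-0.323, -0.247, 0.008], [0, 0, -0.32]], [100, [-0.36, -0.277, 0.009], [0, 0, -0.36]], [100, [-0.395, -0.304, 0.01], [0, 0, -0.4]]])

```text
time: 0.93
ee_pos: [0.4264, 0.2543, 0.2839]
eef_rot: [-0.05, 0.999, 0.0, -0.0]
ft_force: [1.0, 1.9, 0.3]
width: 0.0867
```

```bash
python3 go.py .445 -.244 .23 7.5
```

```text
t 0.93 pos [0.4264 0.2543 0.2839] F [1.  1.9 0.3] w 0.0867 j [-0.81  0.05  0.19  1.81 -0.01  1.28  1.05]
yaw 5.74
shift [ 0.0313 -0.4976  0.0538] rot [ 0.0002 -0.0001 -0.0307]
```

Request:
arm_command(commands=[[100, [0.003, -0.04, 0.003], [0, 0, -0.01]], [100, [0.005, -0.08, 0.006], [0, 0, -0.02]], [100, [0.008, -0.12, 0.01], [0, 0, -0.03]], [100, [0.01, -0.16, 0.014], [0, 0, -0.031]], [100, [0.013, -0.2, 0.02], [0, 0, -0.031]], [100, [0.015, -0.24, 0.026], [0, 0, -0.031]], [100, [0.018, -0.28, 0.032], [0, 0, -0.031]], [100, [0.021, -0.32, 0.04], [0, 0, -0.031]], [100, [0.025, -0.36, 0.047], [0, 0, -0.031]], [100, [0.028, -0.4, 0.053], [0, 0, -0.031]]])

```text
time: 1.77
ee_pos: [0.4363, -0.1465, 0.2305]
eef_rot: [-0.065, 0.998, 0.0, 0.0]
ft_force: [1.9, 0.6, -0.3]
width: 0.0869
```

```bash
python3 go.py .445 -.244 .21 7.4
```

```text
t 1.77 pos [ 0.4363 -0.1465  0.2305] F [ 1.9  0.6 -0.3] w 0.0869 j [-0.42 -0.01  0.65  1.99  0.01  1.16  1.93]
yaw 7.40
shift [ 0.004  -0.0978  0.0205] rot [0.0004 0.0002 0.0001]
```

Request:
arm_command(commands=[[100, [0.001, -0.025, 0.003], [0, 0, 0]], [100, [0.002, -0.055, 0.006], [0, 0, 0]], [100, [0.003, -0.08, 0.01], [0, 0, 0]], [100, [0.004, -0.098, 0.02], [0, 0, 0]], [100, [0.004, -0.098, 0.02], [0, 0, 0]], [100, [0.004, -0.098, 0.02], [0, 0, 0]], [100, [0.004, -0.098, 0.02], [0, 0, 0]], [100, [0.004, -0.098, 0.02], [0, 0, 0]], [100, [0.004, -0.098, 0.02], [0, 0, 0]], [100, [0.004, -0.098, 0.02], [0, 0, 0]]])

```text
time: 2.6
ee_pos: [0.4461, -0.2415, 0.2112]
eef_rot: [-0.065, 0.998, 0.0, 0.0]
ft_force: [-0.5, -0.4, 0.0]
width: 0.0867
```

```bash
python3 go.py .445 -.244 .126 7.4; python3 - <<'E'
from h import *
s=camera("scene");t=camera("top")
a=cv2.resize(s["pixels"][150:320,130:330],(400,340));b=cv2.resize(t["pixels"][180:350,320:520],(400,340))
cv2.imwrite("pics/a1.png",cv2.hconcat([a,b])[:,:,::-1])
E
```

```text
t 2.60 pos [ 0.4461 -0.2415  0.2112] F [-0.5 -0.4  0. ] w 0.0867 j [-0.29  0.15  0.76  1.91 -0.12  1.13  2.22]
yaw 7.48
shift [ 0.0015 -0.0024  0.0852] rot [0.0004 0.0007 0.0014]
```

View pics/a1.png

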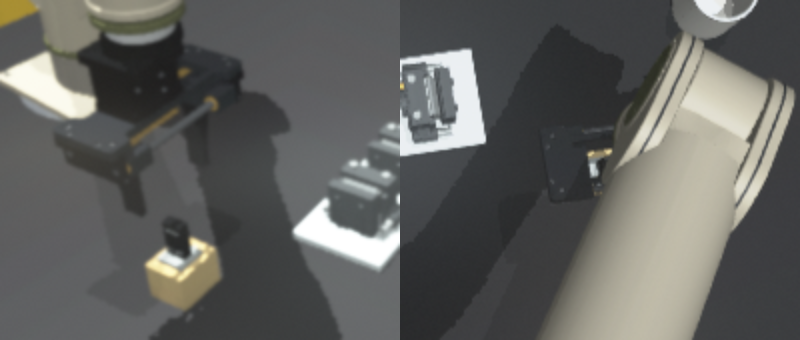

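Request:
arm_command(commands=[[100, [0.001, -0.001, 0.02], [0, 0, 0]], [100, [0.001, -0.002, 0.04], [0, 0, 0]], [100, [0.001, -0.002, 0.055], [0, 0, 0]], [100, [0.001, -0.002, 0.068], [0, 0, 0]], [100, [0.001, -0.002, 0.077], [0, 0, 0]], [100, [0.001, -0.002, 0.083], [0, 0, 0]], [100, [0.001, -0.002, 0.085], [0, 0, 0]], [100, [0.001, -0.002, 0.085], [0, 0, 0]], [100, [0.001, -0.002, 0.085], [0, 0, 0]], [100, [0.001, -0.002, 0.085], [0, 0, 0]]])

```text
time: 3.53
ee_pos: [0.4455, -0.2445, 0.1266]
eef_rot: [-0.065, 0.998, -0.0, 0.001]
ft_force: [-0.1, 0.6, 0.3]
width: 0.0871
```

```bash
python3 go.py .445 -.244 .126 7.4; python3 - <<'E'
from h import *
s=camera("scene")
cv2.imwrite("pics/a2.png",cv2.resize(s["pixels"][180:320,150:330],(720,560))[:,:,::-1])
E
```

```text
t 3.53 pos [ 0.4455 -0.2445  0.1266] F [-0.1  0.6  0.3] w 0.0871 j [-0.23  0.29  0.73  1.98 -0.24  0.95  2.32]
yaw 7.40
shift [0.0004 0.0005 0.0006] rot [-0.0003  0.0011  0.0001]
```

View pics/a2.png

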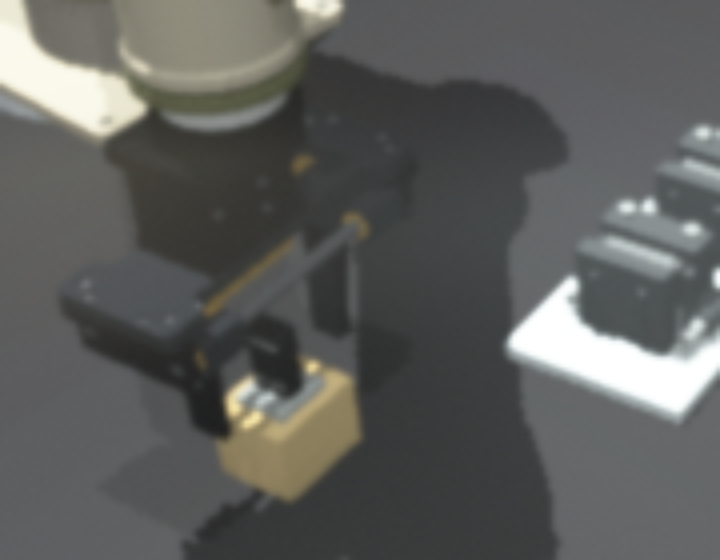

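Request:
arm_command(commands=[[50, [0, 0, 0], [0, 0, 0]], [30, [0, 0, 0], [0, 0, 0]], [20, [0, 0, 0], [0, 0, 0]], [12, [0, 0, 0], [0, 0, 0]], [8, [0, 0, 0], [0, 0, 0]], [4, [0, 0, 0], [0, 0, 0]], [0, [0, 0, 0], [0, 0, 0]], [0, [0, 0, 0], [0, 0, 0]], [0, [0, 0, 0], [0, 0, 0]], [0, [0, 0, 0], [0, 0, 0]]], squeeze=35)

```text
time: 4.42
ee_pos: [0.445, -0.2443, 0.1259]
eef_rot: [-0.065, 0.998, 0.0, -0.0]
ft_force: [0.2, 0.6, -0.2]
width: 0.0283
```

```bash
python3 go.py .445 -.244 .240 7.4
```

```text
t 4.42 pos [ 0.445  -0.2443  0.1259] F [ 0.2  0.6 -0.2] w 0.0283 j [-0.23  0.29  0.73  1.98 -0.24  0.95  2.32]
yaw 7.40
shift [ 0.      0.0003 -0.1141] rot [ 0.0001 -0.      0.0001]
```

Fingers still closing; give them more time.

Request:
arm_command(commands=[[0, [0, 0, 0], [0, 0, 0]], [0, [0, 0, 0], [0, 0, 0]], [0, [0, 0, 0], [0, 0, 0]], [0, [0, 0, 0], [0, 0, 0]], [0, [0, 0, 0], [0, 0, 0]], [0, [0, 0, 0], [0, 0, 0]], [0, [0, 0, 0], [0, 0, 0]], [0, [0, 0, 0], [0, 0, 0]], [0, [0, 0, 0], [0, 0, 0]], [0, [0, 0, 0], [0, 0, 0]]])

```text
time: 5.25
ee_pos: [0.4451, -0.2443, 0.1259]
eef_rot: [-0.065, 0.998, 0.0, -0.0]
ft_force: [0.5, 0.6, 0.5]
width: 0.0143
```

```bash
python3 go.py .445 -.244 .240 7.4
```

```text
t 5.25 pos [ 0.4451 -0.2443  0.1259] F [0.5 0.6 0.5] w 0.0143 j [-0.23  0.29  0.73  1.98 -0.24  0.95  2.32]
yaw 7.41
shift [ 0.      0.0003 -0.1141] rot [ 0.0002 -0.      0.0001]
```

Request:
arm_command(commands=[[0, [0, 0, -0.004], [0, 0, 0]], [0, [0, 0, -0.012], [0, 0, 0]], [0, [0, 0, -0.024], [0, 0, 0]], [0, [0, 0, -0.04], [0, 0, 0]], [0, [0, 0, -0.056], [0, 0, 0]], [0, [0, 0, -0.072], [0, 0, 0]], [0, [0, 0, -0.088], [0, 0, 0]], [0, [0, 0, -0.104], [0, 0, 0]], [0, [0, 0, -0.112], [0, 0, 0]], [0, [0, 0, -0.114], [0, 0, 0]]])

```text
time: 6.08
ee_pos: [0.4456, -0.2448, 0.2421]
eef_rot: [-0.064, 0.998, -0.0, 0.002]
ft_force: [0.8, 0.6, -1.5]
width: 0.0137
```

```bash
cat > tgt.py <<'E'
import numpy as np,sys
# stand coords -> world ; gap k in -1,0,1 ; off = mm beyond gap point to +y
def gap(k,off=1.0,C=(.5206,.053),yaw=8.25,face=-13.):
    y=np.radians(yaw); s=(face+2+off+92*k)/1e3
    return np.array(C)+s*np.array([-np.sin(y),np.cos(y)])
if __name__=="__main__":
    for k in(-1,0,1): print(k,gap(k).round(4))
E
python3 tgt.py; G=$(python3 -c "from tgt import gap;g=gap(-1);print(g[0],g[1])"); python3 go.py $G .22 8.25
python3 - <<'E'
from h import *
s=camera("scene");t=camera("top")
a=cv2.resize(s["pixels"][130:330,130:330],(400,400));b=cv2.resize(t["pixels"][160:360,300:500],(400,400))
cv2.imwrite("pics/a3.png",cv2.hconcat([a,b])[:,:,::-1])
E
```

```text
-1 [ 0.5352 -0.0479]
0 [0.522  0.0431]
1 [0.5088 0.1342]
t 6.08 pos [ 0.4456 -0.2448  0.2421] F [ 0.8  0.6 -1.5] w 0.0137 j [-0.3   0.12  0.77  1.87 -0.09  1.19  2.2 ]
yaw 7.39
shift [-0.1141  0.1837  0.0223] rot [-0.0007  0.0031 -0.015 ]
```

View pics/a3.png

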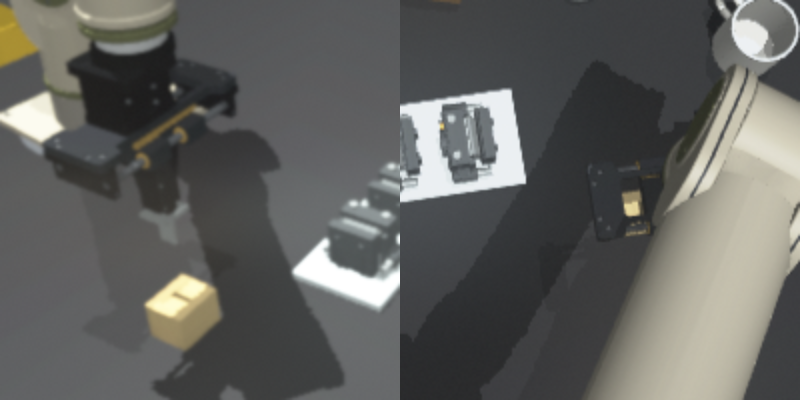

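Request:
arm_command(commands=[[0, [-0.014, 0.023, 0.002], [0, 0, -0.003]], [0, [-0.032, 0.052, 0.005], [0, 0, -0.006]], [0, [-0.05, 0.081, 0.008], [0, 0, -0.009]], [0, [-0.068, 0.11, 0.012], [0, 0, -0.012]], [0, [-0.086, 0.138, 0.016], [0, 0.003, -0.015]], [0, [-0.102, 0.164, 0.02], [0, 0.003, -0.015]], [0, [-0.111, 0.179, 0.022], [0, 0.003, -0.015]], [0, [-0.114, 0.184, 0.022], [0, 0.003, -0.015]], [0, [-0.114, 0.184, 0.022], [0, 0.003, -0.015]], [0, [-0.114, 0.184, 0.022], [0, 0.003, -0.015]]])

```text
time: 7.02
ee_pos: [0.5338, -0.0484, 0.2175]
eef_rot: [-0.072, 0.997, -0.0, -0.002]
ft_force: [-0.5, -0.4, -0.2]
width: 0.0135
```

```bash
G=$(python3 -c "from tgt import gap;g=gap(-1);print(g[0],g[1])"); python3 go.py $G .200 8.25
python3 - <<'E'
from h import *
import pickle
s=camera("scene");t=camera("top");pickle.dump((s,t),open("h1.pkl","wb"))
a=cv2.resize(s["pixels"][170:290,250:370],(400,400),interpolation=2);b=cv2.resize(t["pixels"][180:290,280:390],(400,400),interpolation=2)
cv2.imwrite("pics/a4.png",cv2.hconcat([a,b])[:,:,::-1])
E
```

```text
t 7.02 pos [ 0.5338 -0.0484  0.2175] F [-0.5 -0.4 -0.2] w 0.0135 j [-0.53  0.21  0.61  1.82 -0.13  1.15  1.83]
yaw 8.21
shift [-0.0015  0.0003  0.0175] rot [-0.0006 -0.0042 -0.0007]
```

View pics/a4.png

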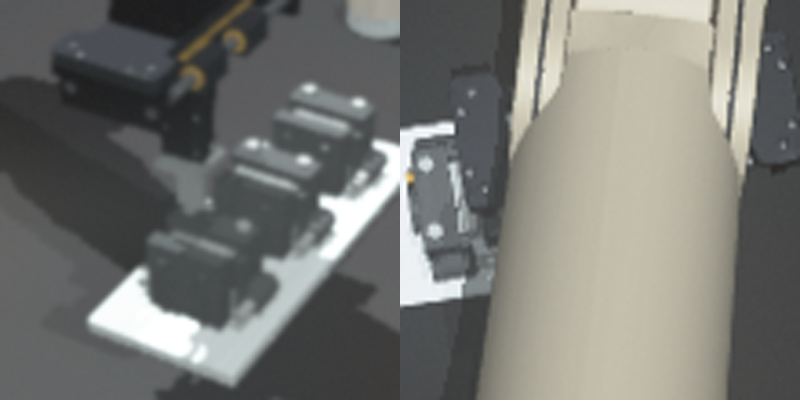

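Request:
arm_command(commands=[[0, [-0.001, 0, 0.005], [0, 0, 0]], [0, [-0.0015, 0.0003, 0.012], [0, -0.004, -0.001]], [0, [-0.0015, 0.0003, 0.018], [0, -0.004, -0.001]], [0, [-0.0015, 0.0003, 0.022], [0, -0.004, -0.001]], [0, [-0.0015, 0.0003, 0.0245], [0, -0.004, -0.001]], [0, [-0.0015, 0.0003, 0.0255], [0, -0.004, -0.001]], [0, [-0.0015, 0.0003, 0.0255], [0, -0.004, -0.001]], [0, [-0.0015, 0.0003, 0.0255], [0, -0.004, -0.001]], [0, [-0.0015, 0.0003, 0.0255], [0, -0.004, -0.001]], [0, [-0.0015, 0.0003, 0.0255], [0, -0.004, -0.001]]])

```text
time: 7.95
ee_pos: [0.5359, -0.0467, 0.1927]
eef_rot: [-0.073, 0.997, 0.0, 0.001]
ft_force: [0.4, 0.6, -1.2]
width: 0.0138
```

```bash
G=$(python3 -c "from tgt import gap;g=gap(-1);print(g[0],g[1])"); python3 go.py $G .187 8.25
python3 - <<'E'
from h import *
from rect import rectify
from tgt import gap
import pickle
s=camera("scene");t=camera("top");pickle.dump((s,t),open("h2.pkl","wb"))
a=cv2.resize(s["pixels"][210:280,275:345],(490,490),interpolation=2)[:,:,::-1].copy()
# overlay expected blade bottom/flange corners
p=read_state()["ee_pos"];y=np.radians(8.25);ex=np.array([np.cos(y),np.sin(y),0]);ey=np.array([-np.sin(y),np.cos(y),0])
P=[]
for z in(-.1169,-.0809): 
    for sx,sy in((1,1),(1,-1),(-1,-1),(-1,1)): P.append(p+[0,0,z]+ex*.010*sx+ey*.002*sy)
for z in(-.0809,):
    for sx,sy in((1,1),(1,-1),(-1,-1),(-1,1)): P.append(p+[0,0,z]+ex*.017*sx+ey*.018*sy)
for q in proj(s,P):
    cv2.circle(a,tuple(int(v) for v in ((q-[275,210]+.5)*7)),3,(0,0,255),1)
cv2.imwrite("pics/a5.png",a)
E
```

```text
t 7.95 pos [ 0.5359 -0.0467  0.1927] F [ 0.4  0.6 -1.2] w 0.0138 j [-0.52  0.24  0.6   1.84 -0.15  1.1   1.85]
yaw 8.32
shift [ 0.0008 -0.0012  0.0057] rot [0.0001 0.0015 0.0012]
```

View pics/a5.png

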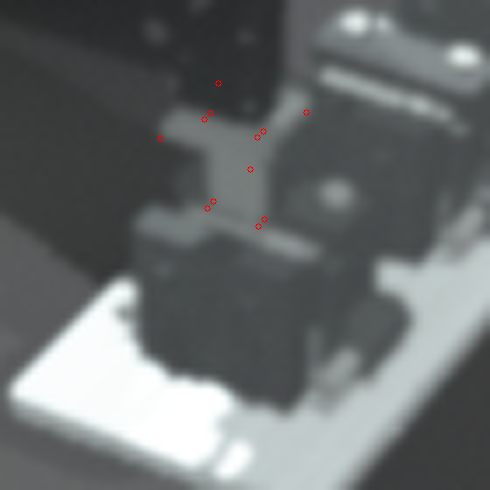

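Request:
arm_command(commands=[[0, [0, 0, 0.001], [0, 0, 0]], [0, [0, 0, 0.002], [0, 0, 0]], [0, [0, 0, 0.0035], [0, 0, 0]], [0, [0, 0, 0.005], [0, 0, 0]], [0, [0, 0, 0.0065], [0, 0, 0]], [0, [0, 0, 0.008], [0, 0, 0]], [0, [0, 0, 0.009], [0, 0, 0]], [0, [0, 0, 0.01], [0, 0, 0]], [0, [0, 0, 0.0105], [0, 0, 0]], [0, [0, 0, 0.011], [0, 0, 0]]])

```text
time: 8.88
ee_pos: [0.5358, -0.0467, 0.1814]
eef_rot: [-0.073, 0.997, 0.0, 0.001]
ft_force: [0.2, 0.2, -0.7]
width: 0.0135
```

```bash
G=$(python3 -c "from tgt import gap;g=gap(-1,2);print(g[0],g[1])"); python3 go.py $G .175 8.25
```

```text
t 8.88 pos [ 0.5358 -0.0467  0.1814] F [ 0.2  0.2 -0.7] w 0.0135 j [-0.52  0.26  0.6   1.86 -0.16  1.08  1.86]
yaw 8.32
shift [ 0.0007 -0.0002  0.0064] rot [0.0001 0.001  0.0012]
```

Request:
arm_command(commands=[[0, [0, 0, 0.0005], [0, 0, 0]], [0, [0, 0, 0.001], [0, 0, 0]], [0, [0, 0, 0.0015], [0, 0, 0]], [0, [0, 0, 0.002], [0, 0, 0]], [0, [0, 0, 0.0025], [0, 0, 0]], [0, [0, 0, 0.003], [0, 0, 0]], [0, [0, 0, 0.0035], [0, 0, 0]], [0, [0, 0, 0.004], [0, 0, 0]], [0, [0, 0, 0.0045], [0, 0, 0]], [0, [0, 0, 0.005], [0, 0, 0]]])

```text
time: 9.72
ee_pos: [0.5358, -0.0467, 0.1764]
eef_rot: [-0.073, 0.997, 0.0, 0.0]
ft_force: [-0.2, -0.5, -1.4]
width: 0.0139
```

Depth 10.5 mm, no force yet. Smaller steps.

Request:
arm_command(commands=[[0, [0, 0, 0.0003], [0, 0, 0]], [0, [0, 0, 0.0005], [0, 0, 0]], [0, [0, 0, 0.0008], [0, 0, 0]], [0, [0, 0, 0.001], [0, 0, 0]], [0, [0, 0, 0.0012], [0, 0, 0]], [0, [0, 0, 0.0014], [0, 0, 0]], [0, [0, 0, 0.0016], [0, 0, 0]], [0, [0, 0, 0.0018], [0, 0, 0]], [0, [0, 0, 0.002], [0, 0, 0]], [0, [0, 0, 0.002], [0, 0, 0]]])

```text
time: 10.55
ee_pos: [0.5359, -0.0468, 0.1746]
eef_rot: [-0.072, 0.997, 0.0, 0.001]
ft_force: [0.2, -1.0, 1.7]
width: 0.0138
```

Request:
arm_command(commands=[[0, [0, 0, 0.0002], [0, 0, 0]], [0, [0, 0, 0.0003], [0, 0, 0]], [0, [0, 0, 0.0005], [0, 0, 0]], [0, [0, 0, 0.0006], [0, 0, 0]], [0, [0, 0, 0.0008], [0, 0, 0]], [0, [0, 0, 0.0009], [0, 0, 0]], [0, [0, 0, 0.001], [0, 0, 0]], [0, [0, 0, 0.001], [0, 0, 0]], [0, [0, 0, 0.001], [0, 0, 0]], [0, [0, 0, 0.001], [0, 0, 0]]])

```text
time: 11.38
ee_pos: [0.5358, -0.0467, 0.1735]
eef_rot: [-0.073, 0.997, 0.0, 0.001]
ft_force: [0.3, -1.4, 2.0]
width: 0.0138
```

Request:
arm_command(commands=[[0, [0, 0, 0.0002], [0, 0, 0]], [0, [0, 0, 0.0003], [0, 0, 0]], [0, [0, 0, 0.0005], [0, 0, 0]], [0, [0, 0, 0.0006], [0, 0, 0]], [0, [0, 0, 0.0008], [0, 0, 0]], [0, [0, 0, 0.0009], [0, 0, 0]], [0, [0, 0, 0.001], [0, 0, 0]], [0, [0, 0, 0.001], [0, 0, 0]], [0, [0, 0, 0.001], [0, 0, 0]], [0, [0, 0, 0.001], [0, 0, 0]]])

```text
time: 12.22
ee_pos: [0.5358, -0.0467, 0.1724]
eef_rot: [-0.073, 0.997, 0.0, 0.0]
ft_force: [0.8, -2.1, 2.0]
width: 0.0139
```

Request:
arm_command(commands=[[0, [0, 0, 0.0002], [0, 0, 0]], [0, [0, 0, 0.0004], [0, 0, 0]], [0, [0, 0, 0.0006], [0, 0, 0]], [0, [0, 0, 0.0008], [0, 0, 0]], [0, [0, 0, 0.001], [0, 0, 0]], [0, [0, 0, 0.0012], [0, 0, 0]], [0, [0, 0, 0.0014], [0, 0, 0]], [0, [0, 0, 0.0016], [0, 0, 0]], [0, [0, 0, 0.0018], [0, 0, 0]], [0, [0, 0, 0.002], [0, 0, 0]]])

```text
time: 13.05
ee_pos: [0.5358, -0.0467, 0.1704]
eef_rot: [-0.072, 0.997, 0.0, 0.001]
ft_force: [1.3, -1.2, -0.1]
width: 0.014
```

Request:
arm_command(commands=[[0, [0, 0, 0.001], [0, 0, 0]], [0, [0, 0, 0.002], [0, 0, 0]], [0, [0, 0, 0.003], [0, 0, 0]], [0, [0, 0, 0.004], [0, 0, 0]], [0, [0, 0, 0.005], [0, 0, 0]], [0, [0, 0, 0.006], [0, 0, 0]], [0, [0, 0, 0.007], [0, 0, 0]], [0, [0, 0, 0.008], [0, 0, 0]], [0, [0, 0, 0.009], [0, 0, 0]], [0, [0, 0, 0.01], [0, 0, 0]]])

```text
time: 13.88
ee_pos: [0.5358, -0.0467, 0.1604]
eef_rot: [-0.073, 0.997, 0.0, 0.001]
ft_force: [-0.0, -2.1, 0.2]
width: 0.0138
```

```bash
python3 go.py .5358 -.0467 .151 8.25
python3 - <<'E'
from h import *
s=camera("scene")
cv2.imwrite("pics/a6.png",cv2.resize(s["pixels"][210:280,275:345],(560,560),interpolation=2)[:,:,::-1])
E
```

```text
t 13.88 pos [ 0.5358 -0.0467  0.1604] F [-0.  -2.1  0.2] w 0.0138 j [-0.51  0.28  0.59  1.87 -0.18  1.03  1.87]
yaw 8.32
shift [ 0.     -0.      0.0094] rot [0.0001 0.001  0.0012]
```

View pics/a6.png

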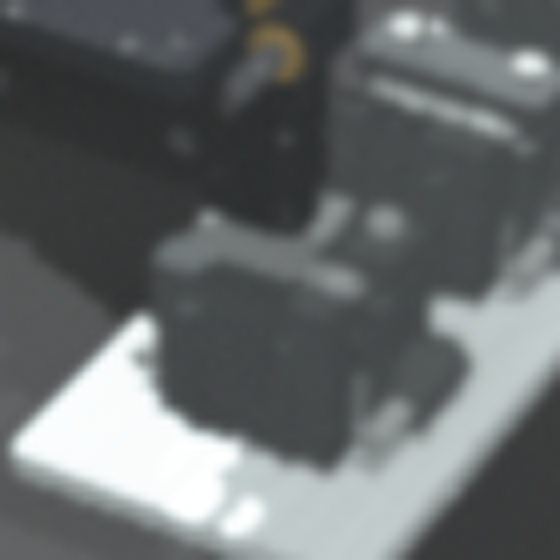

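Request:
arm_command(commands=[[0, [0, 0, 0.001], [0, 0, 0]], [0, [0, 0, 0.002], [0, 0, 0]], [0, [0, 0, 0.003], [0, 0, 0]], [0, [0, 0, 0.004], [0, 0, 0]], [0, [0, 0, 0.005], [0, 0, 0]], [0, [0, 0, 0.006], [0, 0, 0]], [0, [0, 0, 0.007], [0, 0, 0]], [0, [0, 0, 0.0075], [0, 0, 0]], [0, [0, 0, 0.008], [0, 0, 0]], [0, [0, 0, 0.008], [0, 0, 0]]])

```text
time: 14.77
ee_pos: [0.5358, -0.0466, 0.1523]
eef_rot: [-0.073, 0.997, 0.0, 0.0]
ft_force: [1.1, -3.2, -1.8]
width: 0.0134
```

Request:
arm_command(commands=[[0, [0, 0, 0.0002], [0, 0, 0]], [0, [0, 0, 0.0004], [0, 0, 0]], [0, [0, 0, 0.0006], [0, 0, 0]], [0, [0, 0, 0.0008], [0, 0, 0]], [0, [0, 0, 0.001], [0, 0, 0]], [0, [0, 0, 0.0012], [0, 0, 0]], [0, [0, 0, 0.0013], [0, 0, 0]], [0, [0, 0, 0.0014], [0, 0, 0]], [0, [0, 0, 0.0015], [0, 0, 0]], [0, [0, 0, 0.0015], [0, 0, 0]]])

```text
time: 15.6
ee_pos: [0.5358, -0.0467, 0.151]
eef_rot: [-0.073, 0.997, 0.0, 0.001]
ft_force: [0.5, -2.4, 0.7]
width: 0.0137
```

Continue in 0.5 mm increments until the flange contact is felt.

Request:
arm_command(commands=[[0, [0, 0, 0.0001], [0, 0, 0]], [0, [0, 0, 0.0002], [0, 0, 0]], [0, [0, 0, 0.0003], [0, 0, 0]], [0, [0, 0, 0.0004], [0, 0, 0]], [0, [0, 0, 0.0005], [0, 0, 0]], [0, [0, 0, 0.0006], [0, 0, 0]], [0, [0, 0, 0.0006], [0, 0, 0]], [0, [0, 0, 0.0006], [0, 0, 0]], [0, [0, 0, 0.0006], [0, 0, 0]], [0, [0, 0, 0.0006], [0, 0, 0]]])

```text
time: 16.43
ee_pos: [0.5359, -0.0467, 0.1509]
eef_rot: [-0.073, 0.997, 0.0, 0.001]
ft_force: [-3.2, -2.1, 8.6]
width: 0.0138
```

Request:
arm_command(commands=[[0, [0, 0, 0.0001], [0, 0, 0]], [0, [0, 0, 0.0002], [0, 0, 0]], [0, [0, 0, 0.0003], [0, 0, 0]], [0, [0, 0, 0.0004], [0, 0, 0]], [0, [0, 0, 0.0004], [0, 0, 0]], [0, [0, 0, 0.0004], [0, 0, 0]], [0, [0, 0, 0.0004], [0, 0, 0]], [0, [0, 0, 0.0004], [0, 0, 0]], [0, [0, 0, 0.0004], [0, 0, 0]], [0, [0, 0, 0.0004], [0, 0, 0]]])

```text
time: 17.27
ee_pos: [0.5359, -0.0467, 0.1509]
eef_rot: [-0.073, 0.997, 0.0, 0.001]
ft_force: [-4.9, -2.0, 13.4]
width: 0.0138
```

```bash
python3 go.py .5358 -.0467 .151 8.25
python3 - <<'E'
from h import *
s=camera("scene")
cv2.imwrite("pics/a7.png",cv2.resize(s["pixels"][200:280,270:350],(560,560),interpolation=2)[:,:,::-1])
E
```

```text
t 17.27 pos [ 0.5359 -0.0467  0.1509] F [-4.9 -2.  13.4] w 0.0138 j [-0.51  0.3   0.59  1.88 -0.19  1.02  1.88]
yaw 8.32
shift [ 0.0001 -0.     -0.0001] rot [0.0008 0.0012 0.0011]
```

View pics/a7.png

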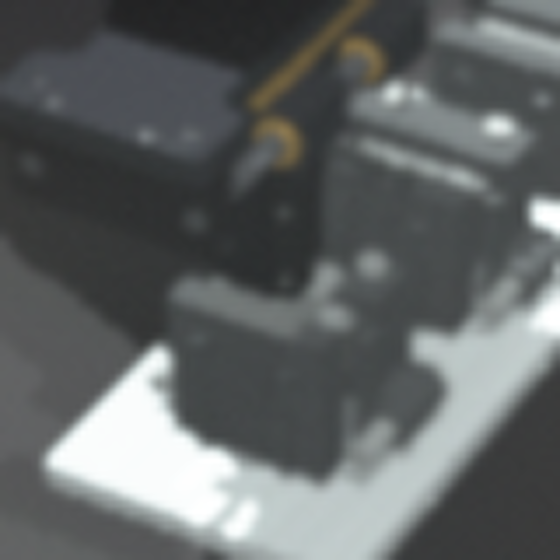

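Request:
arm_command(commands=[[0, [0, 0, -0.0003], [0, 0, 0]], [0, [0, 0, -0.0005], [0, 0, 0]], [5, [0, 0, -0.0005], [0, 0, 0]], [30, [0, 0, -0.0005], [0, 0, 0]], [50, [0, 0, -0.0005], [0, 0, 0]], [50, [0, 0, -0.0005], [0, 0, 0]], [50, [0, 0, -0.0005], [0, 0, 0]], [50, [0, 0, -0.0005], [0, 0, 0]], [50, [0, 0, -0.0005], [0, 0, 0]], [50, [0, 0, -0.0005], [0, 0, 0]]])

```text
time: 18.15
ee_pos: [0.5358, -0.0466, 0.1504]
eef_rot: [-0.073, 0.997, 0.0, 0.0]
ft_force: [1.2, -0.3, -0.2]
width: 0.0425
```

```bash
python3 go.py .5358 -.0467 .25 8.25
python3 - <<'E'
from h import *
s=camera("scene")
cv2.imwrite("pics/a8.png",cv2.resize(s["pixels"][200:280,270:350],(560,560),interpolation=2)[:,:,::-1])
E
```

```text
t 18.15 pos [ 0.5358 -0.0466  0.1504] F [ 1.2 -0.3 -0.2] w 0.0425 j [-0.51  0.3   0.59  1.88 -0.19  1.02  1.88]
yaw 8.32
shift [-0.0001 -0.0001 -0.0996] rot [0.0002 0.001  0.0012]
```

View pics/a8.png

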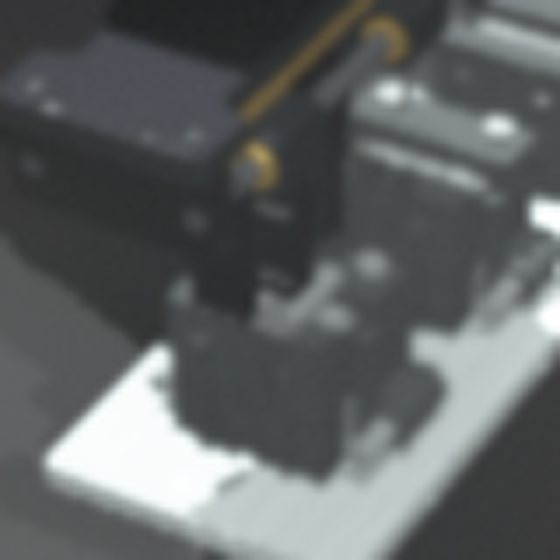

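Released at 42 mm opening; the handle stands between the fingers. Retreat straight up.

Request:
arm_command(commands=[[50, [0, 0, -0.004], [0, 0, 0]], [50, [0, 0, -0.012], [0, 0, 0]], [50, [0, 0, -0.025], [0, 0, 0]], [50, [0, 0, -0.04], [0, 0, 0]], [50, [0, 0, -0.06], [0, 0, 0]], [50, [0, 0, -0.08], [0, 0, 0]], [50, [0, 0, -0.1], [0, 0, 0]], [50, [0, 0, -0.12], [0, 0, 0]], [50, [0, 0, -0.13], [0, 0, 0]], [50, [0, 0, -0.13], [0, 0, 0]]])

```text
time: 19.03
ee_pos: [0.5366, -0.0469, 0.283]
eef_rot: [-0.072, 0.997, 0.0, 0.003]
ft_force: [-0.1, 0.3, 0.1]
width: 0.0433
```

Request:
arm_command(commands=[[50, [0.02, -0.02, 0], [0, 0, 0]], [50, [0.045, -0.045, 0], [0, 0, 0]], [50, [0.07, -0.07, 0], [0, 0, 0]], [50, [0.09, -0.1, 0], [0, 0, 0]], [50, [0.1, -0.13, 0], [0, 0, 0]], [50, [0.11, -0.16, 0], [0, 0, 0]], [50, [0.11, -0.18, 0], [0, 0, 0]], [50, [0.11, -0.18, 0], [0, 0, 0]], [50, [0.11, -0.18, 0], [0, 0, 0]], [50, [0.11, -0.18, 0], [0, 0, 0]]])

```text
time: 19.87
ee_pos: [0.4528, -0.2399, 0.2795]
eef_rot: [-0.073, 0.997, 0.0, -0.0]
ft_force: [-0.9, -0.2, -0.2]
width: 0.0433
```

```bash
python3 - <<'E'
from h import *
s=camera("scene");t=camera("top")
st=read_state();print(st["time"],st["ee_pos"],st["ft_force"].round(1))
save(s,"pics/f_s.png")
a=cv2.resize(s["pixels"][190:270,270:350],(400,400),interpolation=2);b=cv2.resize(t["pixels"][185:285,270:370],(400,400),interpolation=2)
cv2.imwrite("pics/a9.png",cv2.hconcat([a,b])[:,:,::-1])
E
```

```text
19.9667 [ 0.45305786 -0.23946344  0.27982653] [ 0.7 -0.2  0.1]
```

View pics/a9.png

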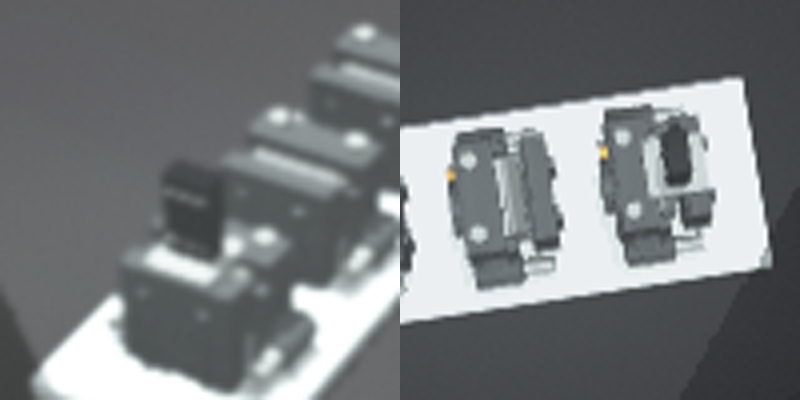

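View pics/f_s.png

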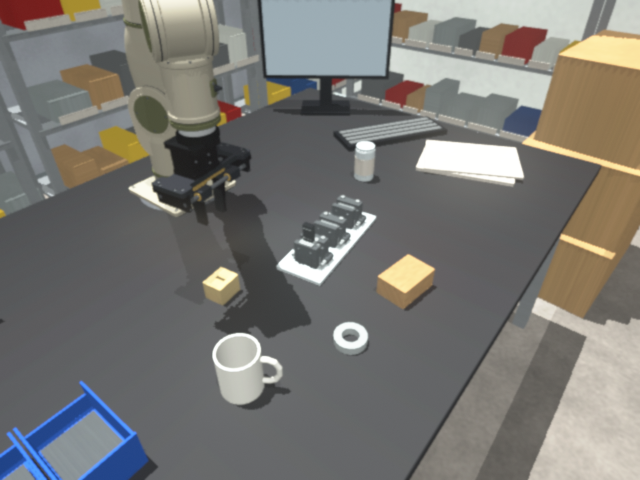

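```bash
python3 -c "
from bench import *
print(close_job())"
```

```text
the job is handed in; nothing more can be done
None
```

The gauge is standing fully home in gap_1, the gap at the stand's -y end, and I have let go of it and handed the job in. I took the gauge from its rest and tried gap_1 first. The blade passed the sloping lead-in at about 3 N, then slid on almost without drag. I did not need to try gap_2 or gap_3.

- **Seating:** The flange met the caliper's top at the predicted height, with the tool at z = 0.1509 m. I pressed it to about 13 N, released it and drew the arm clear. This took about 20 s.
- **Last checks:** The final pictures show the gauge upright with its flange on the caliper and the gripper clear of everything. The carton, bearing, mug, can and rest look unmoved by eye. Measured force was about zero.
- **Disagreements:** The two cameras placed the stand about 2.5 mm apart along y. I aimed between the two, and the blade went in without touching the jaw. The gauge also appears to sit roughly 4 mm off mid-length along the gap, and I left it there.

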